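# Push the green die plate home in the spring-clip slot

## Robot

A 6-joint arm with a two-finger parallel gripper is mounted at the origin on a cart in front of the work surface, level with it; the furniture and walls round the work are solid. World frame = base frame: x ahead of the robot, y to its left, z up, the work surface at z = 0. Lengths are in m, angles in rad, forces in N, time in s.
With the tool pointing down it reaches from about 0.25 to 0.725 m from the base axis. Payload 4 kg.
Tool frame: the origin (TCP) lies between the finger pads; the fingertips stand 14 mm ahead of it and the grasp point (between the pads) lies 5 mm behind it; z points along the fingers, y is the direction in which the jaws open and shut (so a half turn about z gives the same grasp; the last joint's range is limited). The gripper opens to 85 mm and grips with 20 to 120 N. Pads are 22 mm wide; open, the fingers measure 114 mm over their backs; the gripper's body (76 mm by 85 mm) begins 54 mm behind the grasp point. The pads swing forward as they close: fully open they stand 13 mm farther back than shut.
Start: joints at [1.145, 0.241, 0.005, 1.335, 0, 1.571], TCP at [0.207, 0.455, 0.245] pointing down, gripper open.
Joint ranges: [-2.72, 2.72], [-1.05, 1.87], [-1.09, 1.28], [-1.99, 2.15], [-1.42, 1.44], [-3.14, 3.14]. Speed limits (rad/s): [2.79, 2.79, 3.14, 3.14, 3.14, 3.14].

## Interface

Orientations are given as a unit quaternion [w, x, y, z].
In Python, from workcell import ctrl, cams, job gives the robot as it stands. The module is installed in compiled form; this text tells all that it offers. Calls block until the motion is done:
- ctrl.reach(position, orientation): joint-space move of the TCP to a pose.
- ctrl.line_to(position, rot=None, v=0.15, f_stop=None): straight line of the TCP; rot=None keeps the orientation; v is the mean speed in m/s. With f_stop (N) it stops when the force on the tool has changed by that much, and returns True; else False.
- ctrl.move_j(angles): joint-space move.
- ctrl.command_gripper(opening, force=None): opening from 0.0 (shut) to 1.0 (fully open); force is the grip in N (None keeps the last); returns when the fingers have stopped.
- ctrl.dwell(seconds).
- ctrl.solve_ik(position, orientation): joint angles nearest the present ones, or None.
- ctrl.state(): the state.
- cams.read_camera(name): name is "side" or "top"; returns a dict with "pixels" (420x560x3 uint8, blue, green, red), "range_z" (420x560 float32, m along the optical axis (not along the pixel's ray), 0 where there is no reading), "fx", "fy", "cx", "cy" (pixels), "R" (3x3) and "t" (3): a world point X has camera coordinates R X + t. Camera axes: x right, y down, z forward; pixel columns grow to the right and rows downward; lengths in m; the calibration is good to about 2 mm. A picture is of the moment at which its call begins.
A pose or a line that the arm cannot do raises ctrl.Unreachable and nothing moves.
- job.hand_in(): hands the job in, once; it reports no verdict.
The state is a dict: "time": time; "q": joint angles; "joint_vel": joint speeds; "joint_torque": joint torques, N m; "position": TCP position; "eef_rot": TCP orientation; "contact_force": force on the tool from outside, world axes, zero at the start; "moment": the same for the moment, N m; "grip_width": opening from 0.0 (shut) to 1.0 (fully open).
Only numpy, scipy, OpenCV 4.12 (cv2) and the standard library are available. Lean on these libraries where they do the work, as an engineer would, in place of code of your own. Each camera call takes 0.05 s, during which the arm holds its last target.

## Task

Put the green press-die plate away: lift it out of its wooden stand and push it straight down into the empty grey spring-clip holder, between the brass leaves and midway along the slot, until its lower edge is fully home on the slot floor, then let go. Leave the orange plate standing in its own stand.

Things in the scene. Friction and masses are not known exactly. Their poses are not given: they have to be found in the camera images.
- green_plate: Green acrylic plate, 10 (x) x 70 (y) x 100 mm high (z up), round 28 mm hole in its middle, 0.12 kg. Origin: centre of its lower face. Stands upright in a 24 mm deep slot (1 mm play across) of its own fixed brown wooden stand, 50 x 100 x 32 mm high; must rise 24 mm straight up to come free. Pinch across the 10 mm thickness, in the top 30 mm.
- orange_plate: Orange acrylic plate of the same size, origin and axes, with a square 24 mm hole, in a like wooden stand nearby. It stays there.
- empty_clip: Fixed grey holder, 64 (x) x 100 (y, along slot) x 12 mm high, z up. Origin: centre of underside; base top = slot floor, 12 mm up. Two brass spring leaves, 36 mm long, pinch to a 2 mm gap 38 mm up, flaring to a 23 mm mouth 62 mm up. A plate let go stays at the mouth; a 5 to 12 N push down takes it home. Low rails 16 mm apart, ends open. A like holder further off is full (blue plate).

How it is judged:
At the end, for the whole second after the job is handed in: The green plate stands in the empty holder with its lower edge within 5 mm of the slot floor, within 6 mm of the slot's middle line and 15 mm of its middle lengthwise, upright within about 7 degrees and in line with the slot within 10 degrees, released and at rest (z of green_plate in the frame of empty_clip between 0.006 and 0.017 m and x of green_plate in the frame of empty_clip between -0.006 and 0.006 m and y of green_plate in the frame of empty_clip between -0.015 and 0.015 m and angle between green_plate's own z axis and vertical below 0.12 rad and angle between the y axis of green_plate and the y axis of empty_clip, either way round below 0.18 rad and linear speed of green_plate below 0.02 m/s); the robot touches nothing.
It fails at once if the orange plate is taken out of its place (moved more than 20 mm) or tipped (more than 17 degrees) (distance of orange_plate from where it was at the start of the episode above 0.02 m or angle between orange_plate's own z axis and vertical above 0.3 rad).
It also fails if it takes over 40 s, if anything falls off the work surface, if the arm or the gripper's body presses on something with over 40 N, if the wrist force passes 120 N, or if a joint passes its speed limit or range.

## Working session

There is one attempt and no reset: what is moved stays moved. The work goes in short steps, each a Python script; the robot and the scene stay as the last script left them, time stands still between calls to the robot, and variables do not carry over. Pictures are saved under pics/ and viewed, and the job is handed in when it is done.

```bash
mkdir -p pics
python3 - <<'E'
from workcell import ctrl,cams,job
import cv2,numpy as np
for n in("side","top"):
    c=cams.read_camera(n); cv2.imwrite(f"pics/{n}0.png",c["pixels"]); np.savez(f"{n}0.npz",**c)
    print(n,c["fx"],c["cx"],c["cy"],(-c["R"].T@c["t"]).round(3),c["R"].round(3).tolist())
s=ctrl.state();print({k:np.round(v,3) for k,v in s.items()})
E
```

```text
side 536.8510204765348 271.31084117098095 195.50248716587984 [0.188 0.915 0.549] [[-0.843, -0.538, -0.022], [-0.287, 0.484, -0.827], [0.456, -0.69, -0.562]]
top 502.3917755550386 282.51773670739476 211.6966163713506 [0.429 0.35  0.886] [[0.014, -1.0, 0.022], [-0.981, -0.018, -0.192], [0.192, -0.019, -0.981]]
{'time': np.float64(0.1), 'q': array([1.145, 0.241, 0.004, 1.335, 0.   , 1.571]), 'joint_vel': array([ 0.001, -0.002,  0.003,  0.   ,  0.   , -0.001]), 'joint_torque': array([-1.0000e-03, -3.7314e+01,  2.5301e+01,  1.1000e-02, -0.0000e+00,
        0.0000e+00]), 'position': array([0.206, 0.455, 0.245]), 'eef_rot': array([-0.   ,  0.211,  0.977, -0.001]), 'contact_force': array([-0.649, -1.039, -0.41 ]), 'moment': array([ 0.012, -0.027, -0.024]), 'grip_width': np.float64(1.0)}
```

View pics/side0.png

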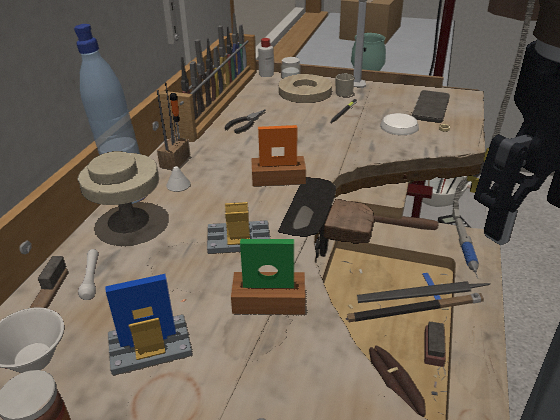

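View pics/top0.png

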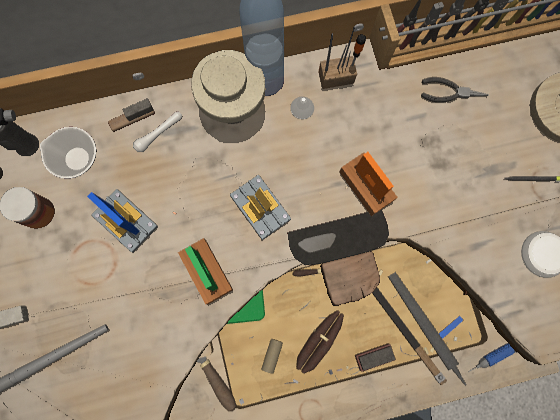

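The side view shows the green plate at about (268,265), the empty clip at (238,225), the orange plate at (278,147) and the full blue holder at (145,320). In the top view they are at (203,270), (260,207), (375,175) and (120,218). There is also a flat green patch at top (247,308) that has to be ignored. Next I'll measure positions.

```bash
cat > h.py <<'E'
import numpy as np,cv2
def load(f): return dict(np.load(f))
def rays(c,uv):
    uv=np.atleast_2d(uv).astype(float)
    d=np.c_[(uv[:,0]-c["cx"])/c["fx"],(uv[:,1]-c["cy"])/c["fy"],np.ones(len(uv))]
    return -c["R"].T@c["t"], d@c["R"]
def onplane(c,uv,z):
    o,d=rays(c,uv); return o+d*((z-o[2])/d[:,2])[:,None]
def cloud(c):
    v,u=np.mgrid[:420,:560]; o,d=rays(c,np.c_[u.ravel(),v.ravel()])
    return (o+d*c["range_z"].reshape(-1,1)).reshape(420,560,3)
def proj(c,X):
    p=np.atleast_2d(X)@c["R"].T+c["t"]; return np.c_[c["fx"]*p[:,0]/p[:,2]+c["cx"],c["fy"]*p[:,1]/p[:,2]+c["cy"]]
def rect(P):
    r=cv2.minAreaRect((P[:,:2]*1000).astype(np.float32)); b=cv2.boxPoints(r)
    e=[b[1]-b[0],b[2]-b[1]]; L=max(e,key=np.linalg.norm); S=min(e,key=np.linalg.norm)
    a=np.degrees(np.arctan2(L[1],L[0]))
    return np.round(r[0],1),round(float(np.linalg.norm(L)),1),round(float(np.linalg.norm(S)),1),round(float(a)%180,1)
E
python3 - <<'E'
from h import *
for n in("top","side"):
    c=load(n+"0.npz"); W=cloud(c); hsv=cv2.cvtColor(c["pixels"],cv2.COLOR_BGR2HSV); H,S,V=cv2.split(hsv); z=W[...,2]; v,u=np.mgrid[:420,:560]
    ok=c["range_z"]>0
    # green
    g=(H>50)&(H<85)&(S>110)&ok
    for nm,m,pl in(("green top",g&(abs(z-.108)<.006),.108),("green all z>.03",g&(z>.03),None),("orange top",(H<14)&(S>170)&ok&(abs(z-.108)<.006),.108)):
        m=cv2.morphologyEx(m.astype(np.uint8),cv2.MORPH_OPEN,np.ones((2,2)))>0
        k,l,st,ce=cv2.connectedComponentsWithStats(m.astype(np.uint8)); 
        if k<2: print(n,nm,"none");continue
        i=1+np.argmax(st[1:,4]); m=l==i
        P=W[m]; print(n,nm,m.sum(),st[i],"cloud",rect(P),"z",np.percentile(P[:,2],[2,50,98]).round(4))
        if pl: print("   plane",rect(onplane(c,np.c_[u[m],v[m]],pl)))
    # clip region
    x0,x1,y0,y1=(225,295,170,245) if n=="top" else (200,280,195,258)
    roi=(u>x0)&(u<x1)&(v>y0)&(v<y1)&ok
    grey=roi&(S<60)&(abs(z-.012)<.006); brass=roi&(S>110)&(H>15)&(H<32)&(z>.02)
    for nm,m,pl in(("grey",grey,.012),("brass",brass,None),("brass mouth",brass&(z>.055),.062)):
        P=W[m]; print(n,nm,m.sum(),"cloud",rect(P),"z",np.percentile(P[:,2],[2,50,98]).round(4))
        if pl: print("   plane",rect(onplane(c,np.c_[u[m],v[m]],pl)))
c=load("top0.npz")
cv2.imwrite("pics/crop0.png",cv2.resize(c["pixels"][160:320,160:300],None,fx=4,fy=4,interpolation=cv2.INTER_CUBIC)[:600])
c=load("side0.npz")
cv2.imwrite("pics/crop1.png",cv2.resize(c["pixels"][185:325,190:320],None,fx=4,fy=4,interpolation=cv2.INTER_CUBIC))
E
```

```text
top green top 298 [187 247  26  42 298] cloud (array([491.8, 463.4]), 67.5, 9.3, 30.7) z [0.0928 0.1085 0.1113]
   plane (array([491.1, 462.5]), 70.1, 10.1, 30.8)
top green all z>.03 467 [187 247  31  44 467] cloud (array([490.1, 466.2]), 67.6, 16.0, 30.5) z [0.0233 0.1069 0.1111]
top orange top 301 [364 153  30  38 301] cloud (array([660.9, 168. ]), 67.3, 45.3, 34.9) z [0.0943 0.1084 0.1113]
   plane (array([650.2, 181.9]), 70.1, 11.8, 35.2)
top grey 1200 cloud (array([599.4, 366. ]), 126.7, 64.2, 36.9) z [0.0088 0.0125 0.0162]
   plane (array([598.7, 365.9]), 126.3, 64.3, 36.9)
top brass 331 cloud (array([609. , 373.5]), 35.3, 28.5, 37.8) z [0.0262 0.054  0.0663]
top brass mouth 151 cloud (array([609.1, 373.6]), 34.8, 28.5, 37.9) z [0.0555 0.0624 0.0667]
   plane (array([609.1, 373.4]), 36.0, 28.3, 37.3)
side green top 465 [241 240  54  10 465] cloud (array([388.9, 640.3]), 677.1, 68.6, 120.5) z [0.1004 0.1076 0.1106]
   plane (array([489. , 470.4]), 68.8, 18.2, 31.0)
side green all z>.03 2339 [ 241  240   54   49 2339] cloud (array([389. , 640.4]), 677.1, 68.9, 120.5) z [0.0316 0.0771 0.1098]
side orange top 215 [259 126  39   8 215] cloud (array([488.3, 464.6]), 1080.5, 67.9, 120.1) z [0.0294 0.1062 0.1108]
   plane (array([647.1, 190.4]), 68.4, 22.1, 35.3)
side grey 749 cloud (array([609.1, 376.2]), 99.8, 67.6, 36.4) z [0.0072 0.0131 0.0174]
   plane (array([607.5, 378.3]), 99.7, 72.2, 36.9)
side brass 693 cloud (array([609.4, 375.9]), 35.3, 30.5, 37.6) z [0.0214 0.0497 0.0652]
side brass mouth 261 cloud (array([609.4, 375.8]), 35.4, 30.4, 37.9) z [0.0552 0.0605 0.0659]
   plane (array([609.5, 376.7]), 37.4, 34.8, 124.7)
```

View pics/crop0.png

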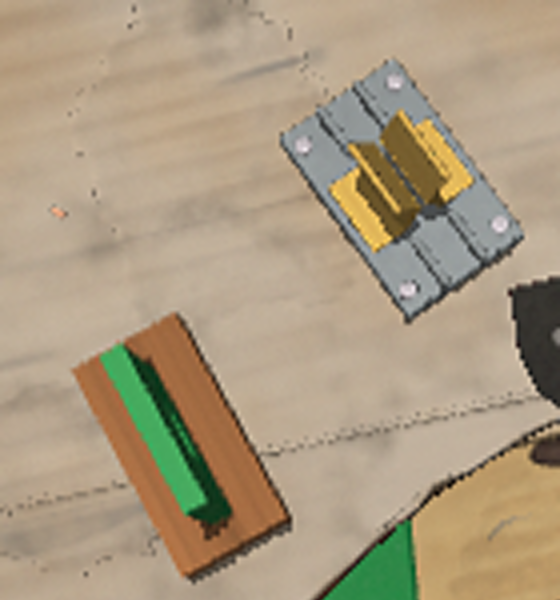

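View pics/crop1.png

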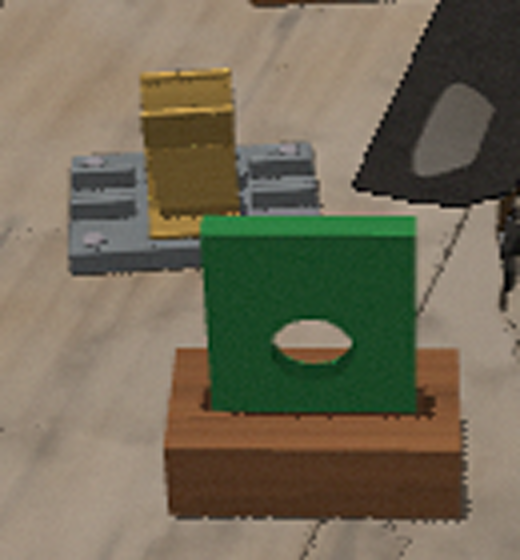

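```bash
cat >> h.py <<'E'
from scipy.spatial.transform import Rotation as Ro
def down(phi):
    c,s=np.cos(phi),np.sin(phi); q=Ro.from_matrix(np.array([[-s,c,0],[c,s,0],[0,0,-1.]]).T).as_quat(); return [q[3],q[0],q[1],q[2]]
E
python3 - <<'E'
from h import *
from workcell import ctrl
v,u=np.mgrid[:420,:560]
for n in("top","side"):
    c=load(n+"0.npz"); W=cloud(c); hsv=cv2.cvtColor(c["pixels"],cv2.COLOR_BGR2HSV); H,S,V=cv2.split(hsv); z=W[...,2]
    m=(H>50)&(H<85)&(S>110)&(abs(z-.108)<.008)&(V>(125 if n=="side" else 100))&(W[...,1]>.4)
    print(n,"bright V",np.percentile(V[m],[5,50,95]),"green",m.sum(),rect(onplane(c,np.c_[u[m],v[m]],.108)))
    x0,x1,y0,y1=(225,295,170,245) if n=="top" else (200,280,195,258)
    m=((u>x0)&(u<x1)&(v>y0)&(v<y1)&(S<70)&(z>.007)&(z<.018)).astype(np.uint8)
    m=cv2.morphologyEx(m,cv2.MORPH_OPEN,np.ones((3,3)))
    k,l,st,ce=cv2.connectedComponentsWithStats(m); m=np.isin(l,[i for i in range(1,k) if st[i,4]>40])
    print("  clip",rect(onplane(c,np.c_[u[m],v[m]],.012)),rect(W[m]), st[1:,:].tolist())
for nm,p,a in(("g",(.491,.4635),30.8),("c",(.609,.3745),37.2)):
    for s in(90,-90):
        for z in(.09,.094,.16,.18,.2,.22,.25):
            q=ctrl.solve_ik([*p,z],down(np.radians(a+s))); print(nm,s,z,None if q is None else np.round(q,2))
E
```

```text
top bright V [105. 171. 177.] green 298 (array([492.6, 464.1]), 69.9, 10.0, 30.6)
  clip (array([609.1, 373.6]), 100.4, 64.1, 36.9) (array([609.8, 373.9]), 100.5, 64.2, 36.9) [[251, 176, 18, 14, 151], [242, 183, 13, 13, 115], [231, 189, 17, 20, 198], [274, 205, 16, 19, 185], [252, 211, 28, 28, 395]]
side bright V [126. 129. 133.] green 216 (array([493.8, 465. ]), 69.0, 8.2, 31.0)
  clip (array([607.9, 380.2]), 107.3, 60.8, 50.8) (array([608.5, 379.9]), 107.2, 56.2, 53.3) [[249, 221, 21, 18, 232], [219, 223, 7, 3, 21], [208, 224, 6, 3, 18], [207, 228, 33, 23, 413]]
g 90 0.09 [0.76 0.68 0.29 1.18 0.   0.22]
g 90 0.094 [0.76 0.68 0.29 1.18 0.   0.22]
g 90 0.16 [0.76 0.64 0.39 1.33 0.   0.22]
g 90 0.18 [0.76 0.63 0.43 1.37 0.   0.22]
g 90 0.2 [0.76 0.62 0.47 1.42 0.   0.22]
g 90 0.22 [0.76 0.62 0.51 1.47 0.   0.22]
g 90 0.25 [0.76 0.61 0.58 1.54 0.   0.22]
g -90 0.09 [ 0.76  0.68  0.29  1.18  0.   -2.92]
g -90 0.094 [ 0.76  0.68  0.29  1.18  0.   -2.92]
g -90 0.16 [ 0.76  0.64  0.39  1.33  0.   -2.92]
g -90 0.18 [ 0.76  0.63  0.43  1.37  0.   -2.92]
g -90 0.2 [ 0.76  0.62  0.47  1.42  0.   -2.92]
g -90 0.22 [ 0.76  0.62  0.51  1.47  0.   -2.92]
g -90 0.25 [ 0.76  0.61  0.58  1.54  0.   -2.92]
c 90 0.09 [ 0.55  0.76  0.44  1.25  0.   -0.1 ]
c 90 0.094 [ 0.55  0.76  0.45  1.26  0.   -0.1 ]
c 90 0.16 [ 0.55  0.73  0.56  1.4   0.   -0.1 ]
c 90 0.18 [ 0.55  0.72  0.6   1.45  0.   -0.1 ]
c 90 0.2 [ 0.55  0.72  0.64  1.49  0.   -0.1 ]
c 90 0.22 [ 0.55  0.72  0.69  1.54  0.   -0.1 ]
c 90 0.25 [ 0.55  0.72  0.77  1.62  0.   -0.1 ]
c -90 0.09 [0.55 0.76 0.44 1.25 0.   3.04]
c -90 0.094 [0.55 0.76 0.45 1.26 0.   3.04]
c -90 0.16 [0.55 0.73 0.56 1.4  0.   3.04]
c -90 0.18 [0.55 0.72 0.6  1.45 0.   3.04]
c -90 0.2 [0.55 0.72 0.64 1.49 0.   3.04]
c -90 0.22 [0.55 0.72 0.69 1.54 0.   3.04]
c -90 0.25 [0.55 0.72 0.77 1.62 0.   3.04]
```

The measured sizes match: plate top 70×10 mm, clip 100×64 mm, and both cameras agree to about 2 mm. I'll grasp the plate now.

Run:
```python
from h import *
from workcell import ctrl,cams
q=down(np.radians(30.8+90)); p=(.4928,.4643)
ctrl.reach([*p,.21],q); ctrl.line_to([*p,.091],v=.12)
s=ctrl.state();print(s["time"],s["position"].round(4),s["contact_force"].round(2))
ctrl.command_gripper(0.0,30)
s=ctrl.state();print(s["time"],s["position"].round(4),s["contact_force"].round(2),s["moment"].round(2),round(float(s["grip_width"]),3))
for n in("side","top"):
    c=cams.read_camera(n); cv2.imwrite(f"pics/{n}1.png",c["pixels"])
```

```text
2.4667 [0.4933 0.4649 0.0921] [-0.14 -0.08  0.68]
3.1417 [0.4928 0.4644 0.0911] [0.03 0.41 0.44] [0.11 0.05 0.04] 0.111
```

View pics/side1.png

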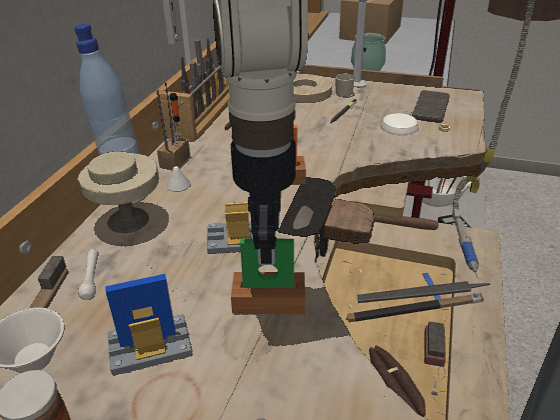

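The side view shows the fingers gripping the plate near (267,262), and the width reading of about 9.4 mm agrees. I'll lift it and carry it over the clip.

Run:
```python
from h import *
from workcell import ctrl,cams
ctrl.command_gripper(0.0,80)
f0=ctrl.state()["contact_force"]
ctrl.line_to([.4928,.4643,.18],v=.1)
s=ctrl.state();print(s["time"],s["position"].round(4),(s["contact_force"]-f0).round(2),round(float(s["grip_width"]),3))
q=down(np.radians(37.1+90))
ctrl.line_to([.6092,.3745,.18],rot=q,v=.12)
ctrl.dwell(.2)
s=ctrl.state();print(s["time"],s["position"].round(4),s["contact_force"].round(2),round(float(s["grip_width"]),3))
for n in("side","top"):
    c=cams.read_camera(n); cv2.imwrite(f"pics/{n}2.png",c["pixels"]); np.savez(f"{n}2.npz",**c)
c=load("side2.npz"); cv2.imwrite("pics/crop2.png",cv2.resize(c["pixels"][130:270,170:310],None,fx=4,fy=4))
```

```text
4.5 [0.4924 0.4639 0.179 ] [-0.14 -2.24 -2.83] 0.103
6.075 [0.6087 0.3751 0.1802] [-0.23  0.47 -0.  ] 0.104
```

View pics/crop2.png

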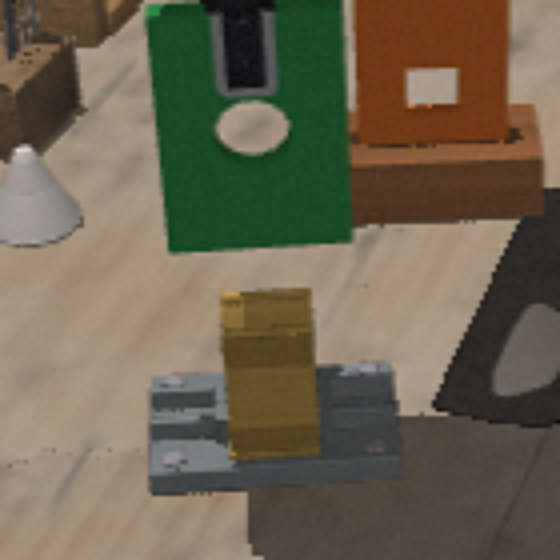

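View pics/top2.png

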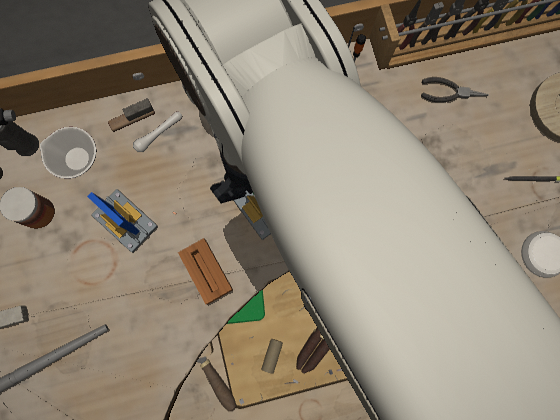

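The plate is out of its stand and held over the clip. In the side crop its lower edge is at about rows 240–250, with the leaves below at (268,300). The arm hides the clip in the top view. I'll check the held pose from the side cloud.

```bash
cat > held.py <<'E'
from h import *
def held(c,zmin=.05):
    W=cloud(c); H,S,V=cv2.split(cv2.cvtColor(c["pixels"],cv2.COLOR_BGR2HSV))
    m=((H>50)&(H<85)&(S>110)&(W[...,2]>zmin)&(W[...,1]>.25)&(W[...,0]>.5)).astype(np.uint8)
    k,l,st,ce=cv2.connectedComponentsWithStats(m); m=(l==1+np.argmax(st[1:,4])).astype(np.uint8)
    P=W[cv2.erode(m,np.ones((5,5)))>0]; P=P[abs(P[:,2]-np.median(P[:,2]))<.05]
    o=P.mean(0); n=np.linalg.svd(P-o)[2][2]
    r=abs((P-o)@n)<.004; P=P[r]; o=P.mean(0); n=np.linalg.svd(P-o)[2][2]
    C,d=rays(c,o@np.eye(3)*0+proj(c,o)); n=n*np.sign((C-o)@n)
    # outline rays onto the fitted face
    ct=max(cv2.findContours(m,cv2.RETR_EXTERNAL,cv2.CHAIN_APPROX_NONE)[0],key=len)[:,0]
    C,d=rays(c,ct); F=C+d*(((o-C)@n)/(d@n))[:,None]
    a=np.array([-n[1],n[0],0]);a/=np.linalg.norm(a); a*=np.sign(a[0]); b=np.cross(a,n); b*=np.sign(b[2])
    s=np.c_[(F-o)@a,(F-o)@b]; r=cv2.minAreaRect((s*1000).astype(np.float32))
    lo=s[:,1].min(); band=s[(s[:,1]<lo+.05)&(s[:,1]>lo+.01)]
    mid=(np.percentile(band[:,0],2)+np.percentile(band[:,0],98))/2
    bot=o+a*mid+b*np.percentile(s[:,1],3)-n*.005
    print("n",n.round(3),"tilt deg",np.degrees(np.arcsin(n[2])).round(1),"yaw",np.degrees(np.arctan2(a[1],a[0])).round(1),"rect",np.round(r[1],1),round(r[2],1))
    print("bottom centre",bot.round(4)," width",(np.percentile(band[:,0],98)-np.percentile(band[:,0],2)).round(4))
    y=np.array([np.cos(np.radians(37)),np.sin(np.radians(37))]); x=np.array([y[1],-y[0]]); e=bot[:2]-[.6093,.3750]
    print("rel clip: x",(e@x*1000).round(1),"y",(e@y*1000).round(1),"z",(bot[2]*1000).round(1))
    return bot,n
if __name__=="__main__": held(load("side2.npz"))
E
python3 held.py
```

```text
Traceback (most recent call last):
  File "held.py", line 23, in <module>
    if __name__=="__main__": held(load("side2.npz"))
                             ~~~~^^^^^^^^^^^^^^^^^^^
  File "held.py", line 9, in held
    C,d=rays(c,o@np.eye(3)*0+proj(c,o)); n=n*np.sign((C-o)@n)
               ~~~~~~~~~~~~~^~~~~~~~~~
ValueError: operands could not be broadcast together with shapes (3,) (1,2)
```

```bash
sed -i 's/C,d=rays(c,o@np.eye(3)\*0+proj(c,o)); n=/C=-c["R"].T@c["t"]; n=/' held.py; python3 held.py
```

```text
n [-0.605  0.796 -0.   ] tilt deg -0.0 yaw 37.3 rect [104.   69.1] 89.9
bottom centre [0.6093 0.3759 0.099 ]  width 0.0687
rel clip: x -0.7 y 0.5 z 99.0
```

The held plate is upright, with yaw 37.3°. Its bottom centre is within 1 mm of the clip centre, measured in the same camera. I'll push it down, guarding on force.

Run:
```python
from h import *
from held import held
from workcell import ctrl,cams
def rep(t):
    s=ctrl.state();print(t,round(float(s["time"]),2),s["position"].round(4),(s["contact_force"]-f0).round(2),s["moment"].round(2),round(float(s["grip_width"]),3))
f0=ctrl.state()["contact_force"]
p=[.6092,.3743]
ctrl.line_to([*p,.150],v=.08); rep("mouth+")
r=ctrl.line_to([*p,.110],v=.03,f_stop=25); rep(f"mid {r}")
if not r:
    r=ctrl.line_to([*p,.090],v=.02,f_stop=25); rep(f"floor {r}")
c=cams.read_camera("side"); np.savez("side3.npz",**c); cv2.imwrite("pics/crop3.png",cv2.resize(c["pixels"][130:270,170:310],None,fx=4,fy=4))
held(c,.06)
```

```text
mouth+ 6.7 [0.609  0.3742 0.1496] [ 1.11  0.12 -0.13] [ 0.01 -0.03 -0.03] 0.106
mid False 8.18 [0.6091 0.3742 0.1097] [1.67 1.   1.1 ] [ 0.04 -0.21 -0.02] 0.099
floor False 9.33 [0.6094 0.3744 0.0951] [-5.56 -4.49 21.76] [-0.98  1.52 -0.04] 0.105
n [-0.599  0.801  0.017] tilt deg 1.0 yaw 36.8 rect [26.2 58.4] 2.2
bottom centre [0.5936 0.3632 0.0606]  width 0.0273
rel clip: x -0.0 y -19.7 z 60.6
```

View pics/crop3.png

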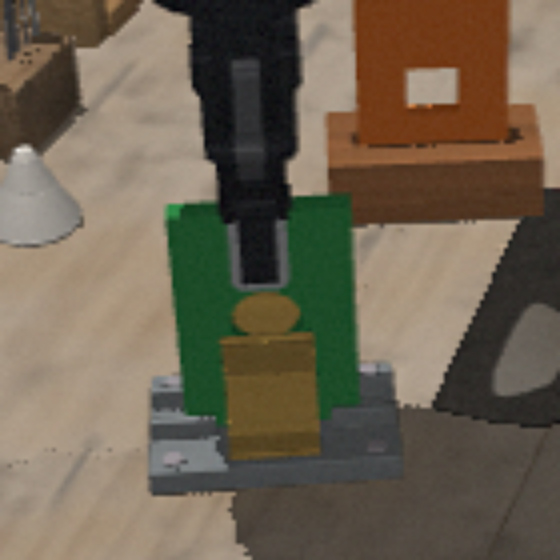

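The crop shows the plate seated between the leaves, with its lower edge on the base at around row 410. The TCP stopped at z = 0.095 under 22 N, which is the height expected when it is home. I'll release it, back off and check.

Run:
```python
from h import *
from workcell import ctrl,cams
ctrl.line_to([.6092,.3743,.0945],v=.02)
ctrl.command_gripper(.5); ctrl.dwell(.2)
s=ctrl.state();print(s["position"].round(4),s["grip_width"])
ctrl.line_to([.6092,.3743,.22],v=.12)
ctrl.reach([.40,.47,.25],down(np.radians(127)))
ctrl.dwell(.3)
s=ctrl.state();print(s["time"],s["position"].round(3),s["contact_force"].round(2))
v,u=np.mgrid[:420,:560]
for n in("side","top"):
    c=cams.read_camera(n); np.savez(n+"4.npz",**c); cv2.imwrite(f"pics/{n}4.png",c["pixels"])
    W=cloud(c);H,S,V=cv2.split(cv2.cvtColor(c["pixels"],cv2.COLOR_BGR2HSV));z=W[...,2]
    g=(H>50)&(H<85)&(S>110)&(W[...,1]>.25)&(W[...,0]>.5)
    m=g&(abs(z-.112)<.008)&(V>(122 if n=="side" else 100)); 
    if m.sum()>20: print(n,"top face",m.sum(),rect(onplane(c,np.c_[u[m],v[m]],.112)),"z",np.percentile(W[m][:,2],[5,50,95]).round(4))
    P=W[cv2.erode((g&(z>.03)&(z<.108)).astype(np.uint8),np.ones((3,3)))>0]; 
    if len(P)>50: o=P.mean(0); nn=np.linalg.svd(P-o)[2][2]; print(n,"face normal",nn.round(3))
c=load("side4.npz"); cv2.imwrite("pics/crop4.png",cv2.resize(c["pixels"][130:270,170:310],None,fx=4,fy=4))
```

```text
[0.6092 0.3743 0.0944] 0.5020010283836468
12.8083 [0.401 0.469 0.249] [ 0.69  0.44 -1.41]
side top face 144 (array([610.8, 373.2]), 68.2, 8.9, 36.8) z [0.1122 0.1131 0.1142]
side face normal [ 0.601 -0.799  0.   ]
top top face 271 (array([609.1, 373.7]), 69.3, 10.0, 37.0) z [0.1101 0.1124 0.1147]
top face normal [ 0.63  -0.776  0.038]
```

View pics/crop4.png

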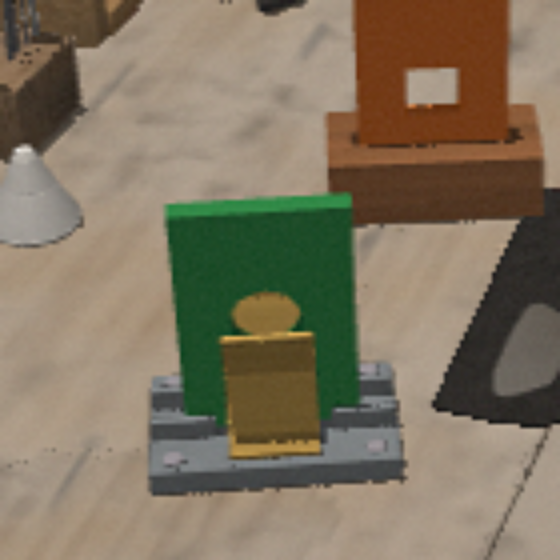

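View pics/top4.png

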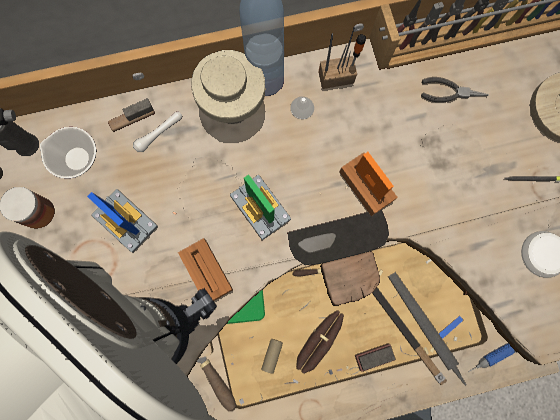

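The crop shows the plate upright between the leaves. The top view shows it at (260,198) in the clip, with the orange plate unmoved at (375,175) and the gripper clear at (200,305). Its top face is at z ≈ 0.112, which is right for a plate that is home, and is centred to within 2 mm at yaw 37°.

```bash
python3 -c "
from workcell import job; print(job.hand_in())"
```

```text
the job is handed in; nothing more can be done
None
```

I lifted the green plate out of its wooden stand, carried it over the empty holder and pushed it straight down between the brass leaves. I then let go, backed the arm off and handed the job in; hand-in gives no verdict. The arm's clock stood at about 13 s of the 40 s allowed at my last reading, just before hand-in.

**Seating:** The push stopped against the floor at about 22 N with the tool at the expected height (0.095 m). After release, the plate's top face measured z ≈ 0.112–0.113 m, where 0.112 m means fully home.

**Position:** The top camera put the plate at (609.1, 373.7) mm with yaw 37.0°, against the clip at (609.1, 373.6) mm and 36.9°.

**Upright:** The side camera's fit of the plate's face shows no measurable tilt. The top camera's fit gave about 2°, but it looks nearly edge-on at the face.

**Disagreements:**
- The two cameras differed by about 2 mm on positions, which is within the stated calibration.
- My held-plate fit gave a meaningless result once the leaves and fingers hid part of the plate, so I discarded it.

The orange plate looks unmoved in both views, and the gripper was clear of everything.

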